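# Clamp the bushes in the measuring fixture and shut the light shield

### The job

Get the batch ready for measuring: set every brass bush from the grey tray upright, fully home, in its own pocket of the fixture, with bushes on both sides of the stud so that the clamp bears evenly, then swing the blue clamp bar over the row against its stop. Start the yellow wing nut properly: turn it backward (counterclockwise) until you see it drop onto its thread, let it do so, and then run it on forward until the bar grips the bushes firmly. Last, push the shield's side door shut until its catch holds it, let go, and leave the other things on the bench where they lie.

Things in the scene. Friction and masses are not known exactly. Their poses are not given: they have to be found in the camera images.
- fixture: Fixed measuring fixture, 270 x 270 mm: aluminium base plate (110 x 254 mm, long along y, top 24 mm above the table) in a dark open-topped light shield (4 mm walls, 62 mm high; its floor 6 mm high). Origin at table level under the upright stud in its middle; z up, x away from the robot at yaw 0 (start yaw within 0.15 rad). Its -y side is the door.
- pocket1 (a point): Centre of the floor of a round pocket in the fixture's base plate: 37 mm wide, 6 mm deep (floor 18 mm, rim 24 mm above the table). The four pockets lie in a row along the fixture's y, at -104 mm; any bush may go in any pocket, but not all on one side of the stud.
- pocket2 (a point): Centre of the floor of a round pocket in the fixture's base plate: 37 mm wide, 6 mm deep (floor 18 mm, rim 24 mm above the table). The four pockets lie in a row along the fixture's y, at -60 mm; any bush may go in any pocket, but not all on one side of the stud.
- pocket3 (a point): Centre of the floor of a round pocket in the fixture's base plate: 37 mm wide, 6 mm deep (floor 18 mm, rim 24 mm above the table). The four pockets lie in a row along the fixture's y, at 60 mm; any bush may go in any pocket, but not all on one side of the stud.
- pocket4 (a point): Centre of the floor of a round pocket in the fixture's base plate: 37 mm wide, 6 mm deep (floor 18 mm, rim 24 mm above the table). The four pockets lie in a row along the fixture's y, at 104 mm; any bush may go in any pocket, but not all on one side of the stud.
- bush1: Turned brass bush, 34 mm across, 22 mm high, 14 mm bore, 120 g. Origin at the centre of its underside, z its axis, up as it stands in the tray. Two to four of the four bushes are there; None if absent.
- bush2: Turned brass bush, 34 mm across, 22 mm high, 14 mm bore, 120 g. Origin at the centre of its underside, z its axis, up as it stands in the tray. Two to four of the four bushes are there; None if absent.
- bush3: Turned brass bush, 34 mm across, 22 mm high, 14 mm bore, 120 g. Origin at the centre of its underside, z its axis, up as it stands in the tray. Two to four of the four bushes are there; None if absent.
- bush4: Turned brass bush, 34 mm across, 22 mm high, 14 mm bore, 120 g. Origin at the centre of its underside, z its axis, up as it stands in the tray. Two to four of the four bushes are there; None if absent.
- tray: Fixed grey sample tray, 170 x 170 mm, rim 12 mm high, inner floor 3 mm above the table. Origin under its centre.
- clamp_bar: Blue clamp bar, 244 x 24 x 12 mm, its middle on the stud. Origin on the stud's axis at the bar's underside: 45 mm above the table while its spring holds it up (5 mm over seated bushes), 40 mm when pressed onto them, which takes 6 to 9 N; a shoulder on the stud stops it just below that. It bears on all bushes only if there are some on both sides of the stud.
- bar_swing (a joint): Angle of the clamp bar about the stud (rad): 0 against its stop, lying over the row of pockets; grows counterclockwise from above to 1.57. Starts at 1.2 to 1.5, across the row. Stays where it is left (0.5 N at the knob moves it).
- bar_knob (a point): Top of the black-and-steel round knob on one arm of the clamp bar, 80 mm from the stud (on the +y arm at angle 0): 15 mm across its top 14 mm, 12 mm below that, 26 mm tall above the bar. Swing the bar by it.
- wing_nut: Yellow captive wing nut on the stud (70 g; a clip keeps it on). Origin on the axis at its underside, which stands 61 to 63.3 mm above the table while resting on the thread's end, 57.3 to 58.3 mm just after dropping off the thread start, 52 mm when tight. Hub 25 mm wide, 14 mm high. It drops only once the grip is opened. The stud ends 85 mm above the table.
- nut_turn (a joint): Turn of the nut (rad), clockwise from above + (forward); 6 mm a turn. At 0 its thread start lies on the stud's and the wings point along the fixture's x (wing direction = fixture yaw minus this). Starts at 0.6 to 2.0, not engaged; turned back it has dropped 6 mm by -0.45. Forward from there it meets the bar at about 1 rad, grips the bushes from about 7 and stops dead at 7.6, the thread end.
- nut_wing (a point): Middle of one wing's end face, 28 mm from the axis and 18 mm above the nut's underside. The two wings measure 56 mm over their flat end faces, which are 10 mm wide and stand 9 to 27 mm above the underside: take the nut by both ends.
- door (a joint): Angle of the light shield's side door (rad): 0 shut, grows as it opens outward, clockwise from above, to 1.7. Starts at 0.7 to 1.3. It stays where it is left; a sprung ball catch begins to resist at 0.05, gives way at 0.025 (some 5 N at the free end) and then holds the door at 0.
- door_hinge (a point): The door's upright hinge axis at the fixture's near right corner (x -125, y -132 mm in the fixture's frame), 31 mm above the table. The door panel runs 238 mm from it, 4 mm thick, from 5 to 59 mm above the table; shut, it lies along the fixture's +x.
- door_edge (a point): Middle of the door's free edge, 237 mm from the hinge axis, 32 mm above the table. Its outer face has a yellow strip.
- gauge_box: Bystander: wooden gauge box, 92 x 142 x 42 mm. Leave it alone.
- caliper: Bystander: digital caliper, 170 mm long, lying flat. Leave it alone.
- cleaner: Bystander: white bottle, 48 mm across, 120 mm tall. Leave it alone.

How it is judged:
By the outcome, as a careful person would: the job done as asked, in the order asked, and still so for the second after the job is handed in, with the robot touching nothing.
Of bush1, bush2, bush3, bush4 only 2 to 4 are there at a start; the rules pass over those that are not, and their reading is None.
At some moment in a run one of bush1, bush2, bush3, bush4 may be knocked a few centimetres aside while the robot is not near it.
Once in a run the grip may slacken for a moment while it holds something.
It also fails if it takes over 210 s, if anything falls off the work surface, if the arm or the gripper's body presses on something with over 40 N, if the wrist force passes 120 N, or if a joint passes its speed limit or range.

### The arm

A 6-joint arm with a two-finger parallel gripper is mounted at the origin on the work surface. World frame = base frame: x ahead of the robot, y to its left, z up, the work surface at z = 0. Lengths are in m, angles in rad, forces in N, time in s.
With the tool pointing down it reaches from about 0.4 to 0.925 m from the base axis. Payload 3.4 kg.
Tool frame: the origin (TCP) lies midway between the tips of the shut fingers; the grasp point (between the pads) lies 19 mm behind it; z points along the fingers, y is the line along which they close (so a half turn about z gives the same grasp; the last joint's range is limited). The gripper opens to 85 mm and grips with 20 to 120 N. Pads are 22 mm wide; open, the fingers measure 114 mm over their backs; the gripper's body (76 mm by 85 mm) begins 54 mm behind the grasp point. The pads swing forward as they close: fully open they stand 13 mm farther back than shut.
Start: joints at [-1.242, 0.307, 1.506, -0, 1.328, -0.073], TCP at [0.225, -0.529, 0.231] pointing down, gripper open.
Joint ranges: [-3.12, 3.12], [-1.05, 2.28], [0.14, 2.33], [-1.42, 4.57], [0.1, 2.73], [-2.68, 2.68]. Speed limits (rad/s): [2.57, 2.57, 3.14, 3.14, 3.14, 3.14].

### API

Orientations are given as a rotation vector (axis times angle).
In Python, from plant import movep, move_linear, move_j, grip, sleep, ik, read_state, snapshot, MotionError, job_done, recognise, masks_of gives the robot as it stands. Calls block until the motion is done:
- movep(position, orientation): joint-space move of the TCP to a pose.
- move_linear(position, attitude=None, velocity=0.15, max_force=None): straight line of the TCP; attitude=None keeps the orientation; velocity is the mean speed in m/s. With max_force (N) it stops when the force on the tool has changed by that much, and returns True; else False.
- move_j(angles): joint-space move.
- grip(opening, squeeze=None): finger opening in m; squeeze is the grip in N (None keeps the last); returns when the fingers have stopped.
- sleep(seconds).
- ik(position, orientation): joint angles nearest the present ones, or None.
- read_state(): the state.
- snapshot(name): name is "scene" or "side" or "wrist"; returns a dict with "image" (400x640x3 uint8, red, green, blue), "range_z" (400x640 float32, m along the optical axis (not along the pixel's ray), 0 where there is no reading), "K" (3x3 intrinsics, pixels), "R" (3x3) and "t" (3): a world point X has camera coordinates R X + t. Camera axes: x right, y down, z forward; pixel columns grow to the right and rows downward; lengths in m; the calibration is good to about 2 mm. The wrist camera is an equidistant fisheye: a pixel r from the principal point sees the ray r / f radians off the axis. A picture is of the moment at which its call begins.
A pose or a line that the arm cannot do raises MotionError and nothing moves.
- job_done(): hands the job in; it is judged then, once.
Trained networks look in a picture, given as the dict that the camera call returned (one of the last four; its "shot" number tells which), for a name from the list of things; names that differ only in an ending like _2 or _b are one class to them, and where a whole thing is asked for, a point or a joint stands for the part that bears it (a point fixed in the world has none). Each returns a list of dicts, best first, with "score" (0 to 1); they miss things now and then, are a little off and sometimes report something else, mostly with a low value. They report only what shows in the picture. A call takes as long as a camera call.
- recognise(picture, target): "rect" ([left, top, right, bottom] in pixels, round what is visible of it).
- masks_of(picture, target): "mask" (400x640 bool, what is visible of it) and "rect" ([left, top, right, bottom] in pixels, round what is visible of it).
The state is a dict: "time_s": time; "joints": joint angles; "joint_vel": joint speeds; "joint_efforts": joint torques, N m; "position": TCP position; "ee_rot": TCP orientation; "contact_force": force on the tool from outside, world axes, zero at the start; "wrist_torque": the same for the moment, N m; "gripper_width": finger opening in m; "gripper_force": force on a finger pad.
Only numpy, scipy, OpenCV 4.12 (cv2) and the standard library are available. Lean on these libraries where they do the work, as an engineer would, in place of code of your own. Each camera call takes 0.05 s, during which the arm holds its last target. There are 200 camera calls.

## Working session

There is one attempt and no reset: what is moved stays moved. The work goes in short steps, each a Python script; the robot and the scene stay as the last script left them, time stands still between calls to the robot, and variables do not carry over. Pictures are saved under pics/ and viewed, at most 14 in all, crops included, and the job is handed in when it is done.

```bash
ls; mkdir -p pics; python3 - <<'E'
from plant import *
import cv2,numpy as np
s=read_state();print(s['time_s'],s['position'],s['ee_rot'],s['gripper_width'])
for n in ['scene','side','wrist']:
    p=snapshot(n);cv2.imwrite(f'pics/{n}0.png',p['image'][:,:,::-1]);print(n,p['K'],p['R'],p['t'],(p['range_z']>0).mean())
E
```

```text
pics
plant.py
0.0 [ 0.22512066 -0.52834137  0.23039246] [-3.07612442e+00 -6.28018927e-01  4.17089029e-04] 0.08554054225083622
scene [[364.5650762    0.         325.25139476]
 [  0.         364.5650762  205.08759338]
 [  0.           0.           1.        ]] [[-0.64909819  0.76055276 -0.0151998 ]
 [ 0.55253827  0.45764517 -0.69660775]
 [-0.52285083 -0.46056531 -0.71729116]] [ 0.3578742  -0.28638005  1.3260393 ] 0.995796875
side [[421.60399907   0.         319.7464298 ]
 [  0.         421.60399907 200.73519186]
 [  0.           0.           1.        ]] [[-0.9490791  -0.31480402  0.01213651]
 [-0.23024282  0.66681726 -0.70876159]
 [ 0.21502816 -0.67546515 -0.70534369]] [0.57426936 0.15594345 1.00824919] 0.9960625
wrist [[309.70691629   0.         315.15602771]
 [  0.         309.70691629 192.58630833]
 [  0.           0.           1.        ]] [[ 0.39202815 -0.91995082 -0.00210374]
 [-0.8723675  -0.37247498  0.31660279]
 [-0.29204258 -0.12228197 -0.94855588]] [-0.57493809 -0.04022472  0.38128853] 0.995953125
```

View pics/scene0.png

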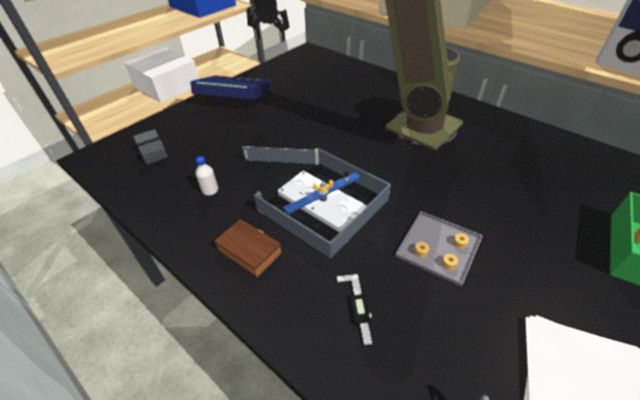

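View pics/side0.png

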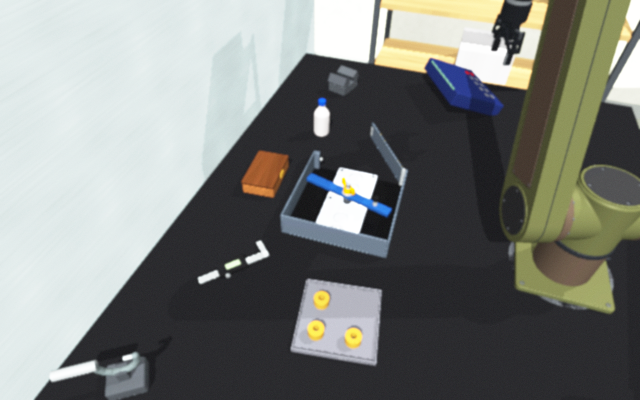

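The pictures show three bushes in the tray (scene pixels (421,248), (461,240), (450,262)). The bar lies across the row, and the door is open at the fixture's far-left side in the scene view.

```bash
cat > h.py <<'E'
from plant import *
import cv2, numpy as np
from scipy.spatial.transform import Rotation as Rot
def cloud(p):
    """world xyz per pixel (400x640x3), nan where no range"""
    v,u=np.mgrid[0:400,0:640].astype(float); K=p['K']
    x=(u-K[0,2])/K[0,0]; y=(v-K[1,2])/K[1,1]
    if p.get('fish'):
        r=np.hypot(x,y)+1e-9; s=np.tan(np.minimum(r,1.4))/r; x,y=x*s,y*s
    z=np.where(p['range_z']>0,p['range_z'],np.nan)
    return (np.stack([x*z,y*z,z],-1)-p['t'])@p['R']
def snap(n):
    p=snapshot(n); p['fish']=n=='wrist'; return p
def proj(p,X):
    c=np.asarray(X)@p['R'].T+p['t']; x,y=c[...,0]/c[...,2],c[...,1]/c[...,2]
    if p.get('fish'):
        r=np.hypot(x,y)+1e-9; th=np.arctan2(np.hypot(c[...,0],c[...,1]),c[...,2]); x,y=x/r*th,y/r*th
    K=p['K']; return np.stack([K[0,0]*x+K[0,2],K[1,1]*y+K[1,2]],-1)
def down(yaw):
    """tool z down, tool y (closing line) at world angle yaw+90deg"""
    return (Rot.from_euler('z',yaw)*Rot.from_euler('x',np.pi)).as_rotvec()
def save(p,name,box=None,scale=1):
    im=p['image'][:,:,::-1]
    if box: im=im[box[1]:box[3],box[0]:box[2]]
    cv2.imwrite('pics/'+name,cv2.resize(im,None,fx=scale,fy=scale,interpolation=cv2.INTER_CUBIC))
E
python3 - <<'E'
from h import *
np.set_printoptions(precision=4,suppress=True)
for n in ['scene','side','wrist']:
    p=snap(n);C=cloud(p)
    for t in ['bush1','tray','fixture','wing_nut','clamp_bar','bar_knob','door']:
        for d in masks_of(p,t)[:5]:
            if d['score']<.3: continue
            m=d['mask']; X=C[m]; X=X[~np.isnan(X).any(1)]
            if len(X)==0: continue
            print(n,t,round(d['score'],2),m.sum(),'med',np.median(X,0),'lo',np.percentile(X,3,axis=0),'hi',np.percentile(X,97,axis=0))
E
```

```text
scene bush1 0.67 187 med [0.5138 0.2825 0.0242] lo [0.494  0.2674 0.006 ] hi [0.5247 0.2977 0.0278]
scene bush1 0.6 212 med [0.5031 0.3541 0.0245] lo [0.4817 0.3384 0.0041] hi [0.5137 0.369  0.0277]
scene bush1 0.6 173 med [0.4281 0.345  0.0237] lo [0.4073 0.331  0.0049] hi [0.4367 0.3601 0.0275]
scene tray 0.51 1044 med [ 0.4797 -0.248   0.0351] lo [ 0.4172 -0.3426  0.0079] hi [ 0.5457 -0.1523  0.0603]
scene tray 0.47 115 med [ 0.5378 -0.0128  0.0765] lo [ 0.4729 -0.0607  0.0163] hi [ 0.5566 -0.0006  0.0911]
scene fixture 0.59 8795 med [ 0.5341 -0.0105  0.0252] lo [ 0.4037 -0.2961  0.0049] hi [0.6721 0.1155 0.0637]
scene wing_nut 0.59 115 med [ 0.5427 -0.0146  0.0766] lo [ 0.5087 -0.0523  0.0399] hi [ 0.5571 -0.0016  0.0904]
scene clamp_bar 0.85 674 med [ 0.5565 -0.0182  0.0574] lo [ 0.4235 -0.0562  0.0096] hi [0.6514 0.0161 0.0762]
scene bar_knob 0.68 571 med [ 0.5516 -0.0154  0.0577] lo [ 0.4308 -0.0499  0.0499] hi [0.6473 0.0148 0.0697]
scene bar_knob 0.6 159 med [0.5137 0.2829 0.0248] lo [0.4948 0.269  0.0109] hi [0.5246 0.2969 0.0278]
scene door 0.76 1084 med [ 0.4773 -0.25    
[... 511 characters left out ...]
3568 0.0231] lo [0.482  0.3382 0.002 ] hi [0.5143 0.3689 0.0266]
side tray 0.6 5293 med [0.4575 0.3088 0.0029] lo [0.3788 0.2229 0.0001] hi [0.5447 0.3924 0.0119]
side tray 0.6 467 med [ 0.7042 -0.3117  0.0599] lo [ 0.6869 -0.3362  0.0022] hi [ 0.7284 -0.3018  0.1198]
side fixture 0.63 8760 med [ 0.5304 -0.0007  0.0235] lo [ 0.4105 -0.2548  0.0037] hi [0.6699 0.1145 0.063 ]
side clamp_bar 0.58 774 med [ 0.5223 -0.0142  0.0564] lo [ 0.4276 -0.0673  0.0217] hi [0.6495 0.0153 0.0797]
side bar_knob 0.88 843 med [ 0.5192 -0.0135  0.0563] lo [ 0.4256 -0.0582  0.0246] hi [0.6464 0.0155 0.0774]
side door 0.91 579 med [ 0.4732 -0.2394  0.0355] lo [ 0.4172 -0.3375  0.0067] hi [ 0.5427 -0.1516  0.0595]
```

View pics/wrist0.png

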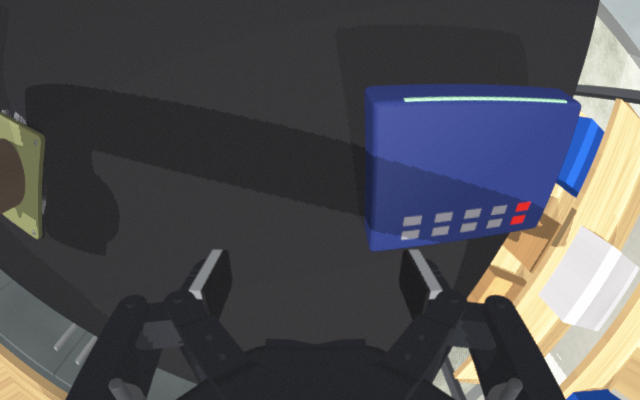

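```bash
python3 - <<'E'
from h import *
np.set_printoptions(precision=4,suppress=True)
for k,pos in [('tray',[.40,.31,.28]),('fix',[.47,-.01,.27])]:
    movep(pos,down(0)); p=snap('wrist'); print(k,read_state()['time_s'],read_state()['position'],read_state()['joints'])
    np.savez(f'{k}.npz',**{a:b for a,b in p.items()}); save(p,f'w_{k}.png'); C=cloud(p)
    for t in (['bush1'] if k=='tray' else ['wing_nut','clamp_bar','bar_knob','door','fixture']):
        for d in masks_of(p,t)[:5]:
            if d['score']<.3: continue
            X=C[d['mask']]; X=X[~np.isnan(X).any(1)]
            if len(X): print(t,round(d['score'],2),d['rect'],'med',np.median(X,0),'lo',np.percentile(X,3,axis=0),'hi',np.percentile(X,97,axis=0))
            if t=='bush1':
                T=X[X[:,2]>np.percentile(X[:,2],90)-.004][:,:2].astype(np.float32); print('  minEnclosing',cv2.minEnclosingCircle(T))
E
```

```text
tray 4.4083 [0.4004 0.3095 0.2799] [ 0.5746  0.1743  1.5656 -0.0002  1.4017  2.1465]
bush1 0.9 [278.0, 128.3, 299.7, 152.9] med [0.4202 0.3438 0.025 ] lo [0.4065 0.3287 0.0104] hi [0.4355 0.3575 0.0266]
  minEnclosing ((0.4207238554954529, 0.3445935845375061), 0.016988437622785568)
bush1 0.78 [324.0, 59.9, 351.8, 84.7] med [0.5102 0.2802 0.0249] lo [0.4948 0.2663 0.0039] hi [0.5246 0.2953 0.0266]
  minEnclosing ((0.5094776153564453, 0.28193265199661255), 0.01712956465780735)
bush1 0.6 [267.9, 66.3, 296.4, 98.3] med [0.4975 0.3532 0.0248] lo [0.4814 0.3373 0.0025] hi [0.5132 0.3675 0.0264]
  minEnclosing ((0.49746763706207275, 0.3542102873325348), 0.017536435276269913)
fix 5.75 [ 0.4701 -0.009   0.27  ] [-0.1095  0.1284  1.6485  0.0006  1.3646  1.4601]
wing_nut 0.7 [305.0, 86.6, 348.7, 127.0] med [ 0.5413 -0.0191  0.0793] lo [ 0.5191 -0.0404  0.0705] hi [ 0.5583 -0.0022  0.0902]
clamp_bar 0.79 [289.8, 2.6, 362.9, 206.6] med [ 0.554  -0.0218  0.0571] lo [ 0.4284 -0.0543  0.0554] hi [0.6485 0.0122 0.0822]
bar_knob 0.76 [290.3, 6.2, 363.5, 205.1] med [ 0.5562 -0.0221  0.0571] lo [ 0.4278 -0.0547  0.055 ] hi [0.6492 0.0123 0.0821]
door 0.7 [414.4, 112.3, 557.6, 207.2] med [ 0.4744 -0.2398  0.0377] lo [ 0.4192 -0.3394  0.0033] hi [ 0.5448 -0.1527  0.0596]
fixture 0.79 [202.2, 0.0, 555.5, 218.2] med [ 0.5313 -0.0192  0.0231] lo [ 0.4061 -0.2419  0.0049] hi [0.6679 0.1109 0.0621]
fixture 0.61 [105.9, 122.7, 132.5, 146.5] med [0.51   0.2737 0.0242] lo [0.4963 0.2639 0.0068] hi [0.524  0.2947 0.0263]
fixture 0.41 [88.0, 180.4, 107.7, 206.9] med [0.4226 0.337  0.0237] lo [0.4075 0.3273 0.0057] hi [0.4367 0.3574 0.0263]
```

View pics/w_fix.png

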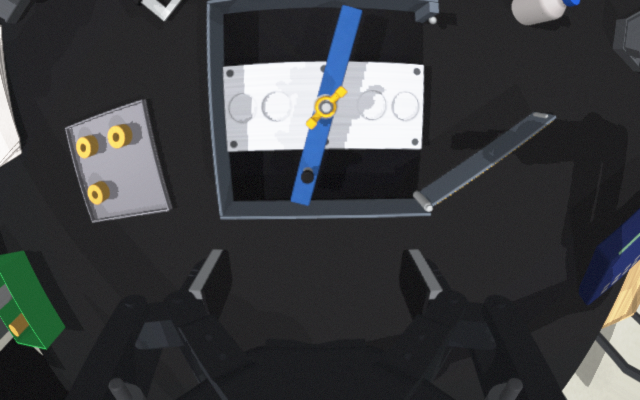

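View pics/w_tray.png

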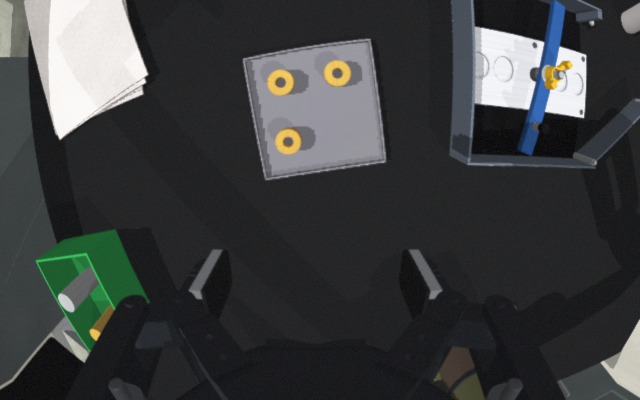

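```bash
python3 - <<'E'
from h import *
np.set_printoptions(precision=4,suppress=True)
p=dict(np.load('fix.npz')); p['fish']=True; C=cloud(p); X=C[:260].reshape(-1,3); X=X[~np.isnan(X).any(1)]
X=X[(abs(X[:,0]-.545)<.17)&(abs(X[:,1]+.015)<.16)]
z=X[:,2]
W=X[(z>.055)&(z<.066)&((abs(X[:,0]-.545)>.12)|(X[:,1]>.11))]
print('walls',cv2.minAreaRect(W[:,:2].astype(np.float32)),np.median(W[:,2]))
P=X[(abs(X[:,0]-.545)<.075)&(z>.021)&(z<.027)]
print('plate',cv2.minAreaRect(P[:,:2].astype(np.float32)),np.median(P[:,2]))
m=np.zeros((400,640),np.uint8); CC=np.nan_to_num(C)
m[(CC[...,2]>.014)&(CC[...,2]<.0212)&(abs(CC[...,0]-.545)<.04)&(abs(CC[...,1]+.015)<.14)]=1; m[260:]=0
n,l,s,c=cv2.connectedComponentsWithStats(m)
for i in range(1,n):
    if s[i,4]>80: Q=CC[l==i]; print('pocket',s[i,4],cv2.minEnclosingCircle(Q[:,:2].astype(np.float32)),np.median(Q,0),Q[:,:2].min(0)/2+Q[:,:2].max(0)/2)
c0=np.array([.545,-.016])
B=X[(z>.05)&(z<.064)&(np.hypot(*(X[:,:2]-c0).T)<.135)&(abs(X[:,1]+.015)<.07)&(X[:,0]>.43)&(X[:,0]<.66)]
print('bar',len(B),cv2.minAreaRect(B[:,:2].astype(np.float32)),np.median(B[:,2]))
r=np.hypot(*(X[:,:2]-c0).T)
K=X[(z>.077)&(r>.05)&(r<.1)]; print('knob',len(K),np.median(K,0),K.min(0)/2+K.max(0)/2)
N=X[(z>.076)&(r<.04)]; print('nut',len(N),cv2.minAreaRect(N[:,:2].astype(np.float32)),np.percentile(N,[0,5,50,95,100],axis=0)[:,2]); 
D=C[100:230,410:570].reshape(-1,3); D=D[(D[:,2]>.05)&(D[:,2]<.064)&(D[:,1]<-.15)]
print('door',len(D)); L=cv2.fitLine(D[:,:2].astype(np.float32),cv2.DIST_HUBER,0,.01,.01).ravel(); print(L,D[np.argmin(D[:,1])],D[np.argmax(D[:,1])])
E
```

```text
walls ((0.5374646782875061, -0.028264418244361877), (0.2703046500682831, 0.2855764925479889), 1.0049561262130737) 0.06145847350430971
plate ((0.5475303530693054, -0.018712982535362244), (0.1483595222234726, 0.2596758306026459), 0.9453871846199036) 0.02408483495990388
pocket 93 ((0.5451955199241638, 0.11018882691860199), 0.03934481739997864) [0.5474 0.1103 0.0177] [0.5452 0.1103]
pocket 659 ((0.5368622541427612, 0.03903602808713913), 0.01915642060339451) [0.5366 0.0397 0.0181] [0.5372 0.0393]
pocket 635 ((0.5388581156730652, -0.08124345541000366), 0.018891489133238792) [ 0.5389 -0.0815  0.0181] [ 0.5387 -0.0808]
pocket 595 ((0.5395777821540833, -0.1257588118314743), 0.01887836866080761) [ 0.5395 -0.1257  0.0182] [ 0.5396 -0.126 ]
pocket 614 ((0.5363730192184448, 0.08351235836744308), 0.019258324056863785) [0.536  0.084  0.0181] [0.5357 0.0839]
bar 3412 ((0.5421896576881409, -0.02163543924689293), (0.027353791519999504, 0.23555125296115875), 74.6894760131836) 0.05707009059982693
knob 552 [ 0.482  -0.0007  0.2893] [ 0.4686 -0.0094  0.1874]
nut 475 ((0.5379368662834167, -0.021512705832719803), (0.021260758861899376, 0.05545578524470329), 34.542274475097656) [0.076  0.0763 0.0859 0.0898 0.0911]
door 971
[ 0.5638 -0.8259  0.4883 -0.2592] [ 0.5503 -0.349   0.0559] [ 0.4179 -0.15    0.0544]
```

```bash
cat >> h.py <<'E'
def bushes(p,thr=.4):
    C=cloud(p); out=[]
    for d in masks_of(p,'bush1'):
        X=C[d['mask']]; X=X[~np.isnan(X).any(1)]
        if d['score']<thr or len(X)<40: continue
        top=np.percentile(X[:,2],90); T=X[abs(X[:,2]-top)<.003]
        (x,y),r=cv2.minEnclosingCircle(T[:,:2].astype(np.float32))
        if r<.022: out.append((x,y,top,r))
    return out
def pockets(p,c=(.538,-.021)):
    C=np.nan_to_num(cloud(p)); m=((C[...,2]>.014)&(C[...,2]<.0212)&(abs(C[...,0]-c[0])<.04)&(abs(C[...,1]-c[1])<.14)).astype(np.uint8); m[260:]=0
    n,l,s,_=cv2.connectedComponentsWithStats(m); out=[]
    for i in range(1,n):
        if s[i,4]>250:
            Q=C[l==i]; (x,y),r=cv2.minEnclosingCircle(Q[:,:2].astype(np.float32))
            if r<.023: out.append((x,y,np.median(Q[:,2]),r))
    return sorted(out,key=lambda q:q[1])
E
python3 - <<'E'
from h import *
np.set_printoptions(precision=4,suppress=True)
movep([.61,-.02,.27],down(np.pi)); p=snap('wrist'); print(np.array(pockets(p)))
C=cloud(p); X=C[:260].reshape(-1,3); r=np.hypot(X[:,0]-.5379,X[:,1]+.0213); N=X[(X[:,2]>.076)&(r<.04)&(X[:,2]<.095)]
print('nut',len(N),cv2.minAreaRect(N[:,:2].astype(np.float32)),N[:,2].max()); save(p,'w_fix2.png')
movep([.55,.31,.27],down(np.pi)); p=snap('wrist'); print(np.array(bushes(p)))
print(np.array(bushes(snap('side')))); print(read_state()['time_s'],read_state()['joints'])
E
```

```text
[[ 0.5398 -0.1259  0.0182  0.0191]
 [ 0.5388 -0.0808  0.0181  0.019 ]
 [ 0.5368  0.0394  0.0182  0.0189]
 [ 0.5365  0.084   0.0182  0.0187]]
nut 475 ((0.5377449989318848, -0.021147537976503372), (0.021528471261262894, 0.055845096707344055), 59.9678840637207) 0.09114801196221564
[[0.4972 0.3529 0.0261 0.0172]
 [0.509  0.2813 0.026  0.0174]]
[[0.4978 0.3532 0.0255 0.017 ]
 [0.5097 0.2806 0.0262 0.0176]
 [0.4204 0.3449 0.0258 0.0164]]
10.1583 [ 0.4441  0.361   1.3236 -0.0002  1.457  -1.1246]
```

```bash
cat >> h.py <<'E'
Y=np.pi/2
PK={1:(.5397,-.1258),2:(.5388,-.0812),3:(.5367,.0394),4:(.5363,.0838)}
def pick(x,y,bottom=.003):
    grip(.052,40); movep([x,y,.12],down(Y)); move_linear([x,y,bottom+.03],velocity=.25)
    f=move_linear([x,y,bottom+.007],velocity=.06,max_force=10)
    grip(.02,60); sleep(.1); move_linear([x,y,.14],velocity=.25)
    s=read_state(); print('pick stopped',f,'width',round(s['gripper_width'],4),'force',round(s['gripper_force'],1),'t',round(s['time_s'],1)); return s['gripper_width']
def place(k):
    x,y=PK[k]; movep([x,y,.14],down(Y)); print('w',round(read_state()['gripper_width'],4))
    move_linear([x,y,.050],velocity=.2)
    if read_state()['gripper_width']<.03: print('LOST'); return
    f=move_linear([x,y,.0255],velocity=.03,max_force=6)
    s=read_state(); print('place',k,'stopped',f,'z',s['position'],'F',s['contact_force'],'w',round(s['gripper_width'],4),'t',round(s['time_s'],1)); return f
def release(k):
    s=read_state(); x,y,z=s['position']; grip(.048); move_linear([x,y,.14],velocity=.25)
E
python3 - <<'E'
from h import *
np.set_printoptions(precision=4,suppress=True)
pick(.5093,.2811); f=place(3)
E
```

```text
pick stopped False width 0.0317 force 59.6 t 14.1
w 0.0317
place 3 stopped True z [0.5362 0.0393 0.0256] F [-0.4841 -0.2959  4.0442] w 0.0321 t 16.4
```

```bash
python3 - <<'E'
from h import *
np.set_printoptions(precision=4,suppress=True)
release(3)
b=np.array(bushes(snap('side'))); print(b)
b=b[b[:,1]>.2]; x,y=b[np.argmax(b[:,0])][:2]; print(x,y)
pick(x,y); place(4)
E
```

```text
[[0.4207 0.344  0.0258 0.0173]
 [0.538  0.0409 0.0408 0.0164]
 [0.4981 0.353  0.0259 0.0168]]
0.4980795383453369 0.3530489504337311
pick stopped False width 0.0317 force 59.5 t 21.0
w 0.0315
place 4 stopped True z [0.5358 0.0837 0.0256] F [-0.3623  0.213   4.7432] w 0.0315 t 23.4
```

```bash
python3 - <<'E'
from h import *
np.set_printoptions(precision=4,suppress=True)
release(4)
b=np.array(bushes(snap('side'))); print(b)
b=b[b[:,1]>.2]; x,y=b[0][:2]
pick(x,y); f=place(2)
if read_state()['position'][2]<.0265 and read_state()['gripper_width']>.03: release(2)
movep([.47,-.02,.27],down(0)); p=snap('wrist'); print(np.array(bushes(p))); save(p,'w_placed.png',(190,0,510,240),2.4)
C=cloud(p); im=cv2.cvtColor(p['image'],cv2.COLOR_RGB2HSV); r=np.hypot(C[...,0]-.538,C[...,1]+.021)
m=(im[...,0]>18)&(im[...,0]<35)&(im[...,1]>150)&(r<.035)&(C[...,2]>.064); X=C[m]
print('nut',len(X),X.mean(0),X[:,2].min(),X[:,2].max(),cv2.minAreaRect(X[:,:2].astype(np.float32)))
far=X[np.hypot(X[:,0]-.538,X[:,1]+.021)>.018]; a=np.arctan2(far[:,1]+.021,far[:,0]-.538); print('wing dir',np.angle(np.exp(2j*a).mean())/2)
E
```

```text
[[0.5373 0.0391 0.041  0.0178]
 [0.439  0.3215 0.0257 0.0173]]
pick stopped False width 0.0312 force 59.6 t 27.8
w 0.0316
place 2 stopped True z [ 0.5383 -0.0811  0.0256] F [ 0.0409 -0.2565  5.1831] w 0.0314 t 30.7
[[ 0.5373  0.0831  0.0409  0.0171]
 [ 0.5376  0.0391  0.041   0.0173]
 [ 0.5397 -0.081   0.041   0.0169]]
nut 387 [ 0.5381 -0.0209  0.0811] 0.06429143738406627 0.09117684916394865 ((0.5381242632865906, -0.02109195850789547), (0.02178654819726944, 0.05324307829141617), 31.657915115356445)
wing dir -0.744479449264123
```

View pics/w_placed.png

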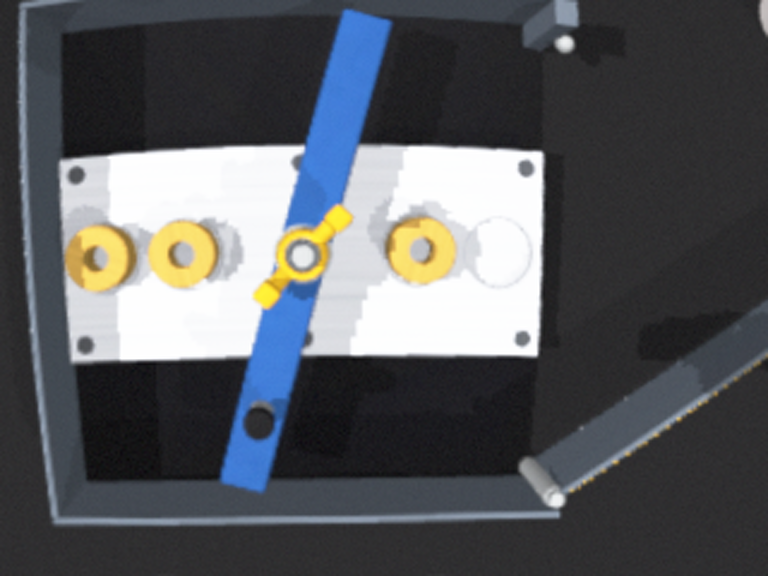

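```bash
python3 - <<'E'
from h import *
np.set_printoptions(precision=4,suppress=True)
p=snap('wrist'); C=cloud(p); c=np.array([.538,-.021]); X=C[:260].reshape(-1,3); r=np.hypot(*(X[:,:2]-c).T)
K=X[(X[:,2]>.075)&(X[:,2]<.09)&(r>.06)&(r<.1)]; k=K[:,:2].max(0)/2+K[:,:2].min(0)/2; print('knob',len(K),k,K[:,2].max(),np.linalg.norm(k-c))
ph=np.arctan2(*(k-c)[::-1]); print('theta',ph-Y-.017)
at=lambda a,z=.061,r=.08: [c[0]+r*np.cos(a),c[1]+r*np.sin(a),z]
grip(.035,20); movep(at(ph,.14),down(ph)); move_linear(at(ph,.10),velocity=.2)
f=move_linear(at(ph),velocity=.06,max_force=8); print('down',f,read_state()['position'])
grip(.008,20); print('w',read_state()['gripper_width'])
a=ph
while a>Y+.017+.12:
    a-=.15; f=move_linear(at(a),down(a),velocity=.12,max_force=25)
    if f: print('blocked',a,read_state()['contact_force']); break
if not f:
    for a in (Y+.017+.03,Y+.017-.03):
        f=move_linear(at(a),down(a),velocity=.04,max_force=8); s=read_state(); print('end',a-Y-.017,f,s['position'],s['contact_force'],s['gripper_width'],s['time_s'])
E
```

```text
knob 149 [ 0.4612 -0.001 ] 0.0846548064960309 0.07937943257651739
theta 1.299251150352462
down False [ 0.4607 -0.0009  0.061 ]
w 0.014071989644606613
end 0.02999999999999993 False [0.5327 0.0578 0.0607] [ 1.0243 -5.6868  0.8643] 0.013857436410878388 40.125
end -0.030000000000000124 False [0.5358 0.058  0.0604] [-1.6016 -4.6197  1.801 ] 0.013887258005091628 40.3917
```

```bash
cat >> h.py <<'E'
ST=np.array([.538,-.021])
def survey(tag=None):
    p=snap('wrist'); C=cloud(p); im=cv2.cvtColor(p['image'],cv2.COLOR_RGB2HSV); r=np.hypot(C[...,0]-ST[0],C[...,1]-ST[1])
    m=(im[...,0]>18)&(im[...,0]<35)&(im[...,1]>150)&(r<.035)&(C[...,2]>.060); X=C[m]
    a=np.arctan2(*(X[:,:2]-ST).T[::-1])[np.hypot(*(X[:,:2]-ST).T)>.018]
    print('nut wing dir',round(np.angle(np.exp(2j*a).mean())/2,3),'n',len(a),'top',np.percentile(X[:,2],[90,99]).round(4))
    b=(im[...,0]>100)&(im[...,0]<125)&(im[...,1]>140)&(r<.13)&(C[...,2]>.04); Z=C[b]; Z=Z[(Z[:,2]>.045)&(Z[:,2]<.065)]
    L=cv2.fitLine(Z[:,:2].astype(np.float32),cv2.DIST_HUBER,0,.01,.01).ravel(); t=np.arctan2(L[1],L[0])-Y-.017
    print('bar theta',round((t+Y)%np.pi-Y,3),'top z',np.median(Z[:,2]).round(4),'t',read_state()['time_s'])
    if tag: save(p,tag,(190,0,510,240),2.4)
    return p
E
python3 - <<'E'
from h import *
grip(.035); x,y,_=read_state()['position']; move_linear([x,y,.14],velocity=.25)
movep([.47,-.02,.25],down(0)); survey('w_bar.png')
E
```

```text
nut wing dir -0.754 n 167 top [0.0894 0.0905]
bar theta 0.002 top z 0.0571 t 42.5
```

View pics/w_bar.png

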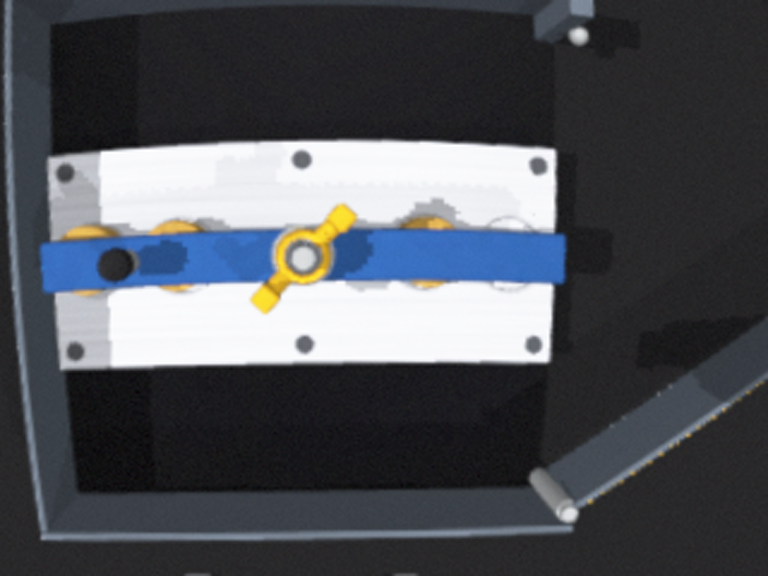

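```bash
cat >> h.py <<'E'
def grab(yaw,z,sq=60):
    grip(.072,sq); movep([*ST,.13],down(yaw)); move_linear([*ST,z+.02],velocity=.2)
    f=move_linear([*ST,z],velocity=.05,max_force=8)
    if f: print('touch at',read_state()['position'])
    grip(.045,sq); s=read_state(); print('grab w',round(s['gripper_width'],4),'z',s['position'][2].round(4),'j6',s['joints'][5].round(3))
def twist(y0,y1,z0,z1,step=.4):
    n=max(1,int(np.ceil(abs(y1-y0)/step)))
    for i in range(1,n+1):
        f=i/n; movep([*ST,z0+(z1-z0)*f],down(y0+(y1-y0)*f))
        s=read_state(); print(round(y0+(y1-y0)*f,2),'w',round(s['gripper_width'],4),'Mz',round(s['wrist_torque'][2],2),'F',s['contact_force'].round(1))
def letgo():
    grip(.072); move_linear([*ST,.13],velocity=.25)
E
python3 - <<'E'
from h import *
grab(.81,.062); twist(.81,2.11,.062,.062); grip(.072); sleep(.3); move_linear([*ST,.13],velocity=.25)
movep([.47,-.02,.25],down(0)); survey()
E
```

```text
grab w 0.0545 z 0.0624 j6 0.643
1.14 w 0.0543 Mz -0.01 F [-3.   4.2  7.8]
1.46 w 0.0543 Mz 0.01 F [-3.6  4.2  6.3]
1.78 w 0.0544 Mz 0.0 F [-2.3  4.9 -0.7]
2.11 w 0.054 Mz -0.01 F [-2.4  4.5 -0.9]
nut wing dir 0.559 n 150 top [0.0851 0.0861]
bar theta 0.001 top z 0.0571 t 49.5083
```

```bash
python3 - <<'E'
from h import *
y=2.13; z=.0605
for i in range(2):
    z1=z-.00095*3.1
    grab(y,z); twist(y,y-3.1,z,z1,.8); letgo()
    y=y-3.1+np.pi; z=z1
    movep([.47,-.02,.25],down(0)); survey()
E
```

```text
grab w 0.0545 z 0.0611 j6 -0.677
1.35 w 0.0546 Mz -0.02 F [-5.2 -3.4  7.8]
0.58 w 0.0542 Mz -0.09 F [-6.7 -1.3  9.4]
-0.2 w 0.0544 Mz -0.01 F [-6.2  1.   9.3]
-0.97 w 0.0547 Mz -0.11 F [-5.3  5.2  9.3]
nut wing dir 0.604 n 155 top [0.0834 0.0844]
bar theta 0.002 top z 0.0561 t 57.6083
grab w 0.0546 z 0.0579 j6 -0.718
1.4 w 0.0547 Mz -0.05 F [-5.2 -4.1  6.3]
0.62 w 0.0543 Mz 0.0 F [-6.5 -3.7  6. ]
-0.15 w 0.0546 Mz -0.05 F [-7.2  0.7  7.1]
-0.93 w 0.0541 Mz -0.06 F [-5.6  3.9  9.3]
nut wing dir 0.636 n 153 top [0.0806 0.0816]
bar theta 0.002 top z 0.0532 t 65.7167
```

```bash
python3 - <<'E'
from h import *
y=2.207; z=.055
grab(y,z,80); twist(y,y-1.2,z,z-.0011,.6); y-=1.2; z-=.0011
for i in range(8):
    twist(y,y-.1,z,z-.0001); y-=.1; z-=.0001
    s=read_state()
    print('  turn cmd',7.664-2.0+1.2+.1*(i+1), s['joint_efforts'][5].round(3), s['joints'][5].round(3))
    if abs(s['wrist_torque'][2])>.8: break
letgo(); movep([.47,-.02,.25],down(0)); survey('w_tight.png')
E
```

```text
grab w 0.054 z 0.0557 j6 -0.754
1.61 w 0.0538 Mz -0.04 F [-4.4 -2.9  7.4]
1.01 w 0.0539 Mz -0.05 F [-7.1 -2.7 14. ]
0.91 w 0.0541 Mz -0.1 F [-8.4 -2.1 13.8]
  turn cmd 6.9639999999999995 0.003 0.547
0.81 w 0.0542 Mz -0.13 F [-8.8 -2.  15. ]
  turn cmd 7.064 -0.004 0.647
0.71 w 0.0541 Mz -0.12 F [-8.  -1.9 16.2]
  turn cmd 7.164 -0.003 0.747
0.61 w 0.054 Mz -0.16 F [-8.6 -1.7 17.3]
  turn cmd 7.264 -0.038 0.847
0.51 w 0.0542 Mz -0.15 F [-8.6  0.5 17.9]
  turn cmd 7.364 -0.031 0.947
0.41 w 0.0538 Mz -0.16 F [-9.3 -0.3 19.4]
  turn cmd 7.464 -0.054 1.047
0.31 w 0.054 Mz -0.24 F [-9.7 -0.8 20.1]
  turn cmd 7.564 -0.057 1.147
0.21 w 0.0539 Mz 1.21 F [-9.8  0.7 20.4]
  turn cmd 7.664 1.297 1.244
nut wing dir -1.287 n 162 top [0.0795 0.0805]
bar theta 0.0 top z 0.0521 t 73.7833
```

The nut is seated at 7.59 rad and the bar top is at 52.1 mm, so the clamp is tight. Next is the door.

```bash
python3 - <<'E'
from h import *
H=ST+Rot.from_euler('z',.017).as_matrix()[:2,:2]@[-.125,-.132]
def pt(th,off,z=.032,r=.2):
    a=.017-th; d=np.array([np.cos(a),np.sin(a)]); n=np.array([-d[1],d[0]])
    return [*(H+r*d-n*(.013+off)),z],down(a+Y)
grip(0,40)
movep(*pt(.99,.04,.14)); f=move_linear(pt(.99,.04)[0],velocity=.2,max_force=10); print('down',f)
for th in list(np.arange(.99,.15,-.12))+[.1]:
    p,o=pt(th,0); f=move_linear(p,o,velocity=.12,max_force=25)
    if f: print('blocked',th,read_state()['contact_force']); break
if not f:
    for th in (.06,.03,0,-.02,-.04):
        p,o=pt(th,0); f=move_linear(p,o,velocity=.04,max_force=15); s=read_state(); print(th,f,s['contact_force'].round(1),s['position'].round(4))
        if f and th<=0: break
s=read_state(); print(s['time_s'])
p,o=pt(-.02,.06); move_linear(p,o,velocity=.15); p,_=pt(-.02,.06,.2); move_linear(p,o,velocity=.25)
grip(.06); movep([.47,-.10,.28],down(0)); q=survey('w_door.png'); save(q,'w_door.png',(100,0,600,260),1.6)
C=cloud(q); D=C[:240].reshape(-1,3); D=D[(D[:,2]>.05)&(D[:,2]<.064)&(D[:,1]<-.14)&(D[:,1]>-.4)&(D[:,0]>.43)&(D[:,0]<.64)]
L=cv2.fitLine(D[:,:2].astype(np.float32),cv2.DIST_HUBER,0,.01,.01).ravel(); print('door',len(D),.017-np.arctan(L[1]/L[0]),L,read_state()['time_s'])
E
```

```text
down False
0.06 False [-0.1  0.4  0.5] [ 0.6144 -0.1768  0.032 ]
0.03 False [-0.   0.6  1.2] [ 0.6151 -0.1703  0.032 ]
0 False [-0.8 -0.1  0.6] [ 0.6154 -0.1642  0.032 ]
-0.02 False [ -1.3 -10.3  -2.1] [ 0.6157 -0.164   0.0321]
-0.04 False [ -2.6 -20.8  -3. ] [ 0.616  -0.1639  0.0322]
80.925
nut wing dir -1.289 n 143 top [0.0794 0.0803]
bar theta -0.001 top z 0.0522 t 84.4917
door 939 0.0011396576 [ 0.99987423  0.01585968  0.5386503  -0.15278499] 84.4917
```

View pics/w_door.png

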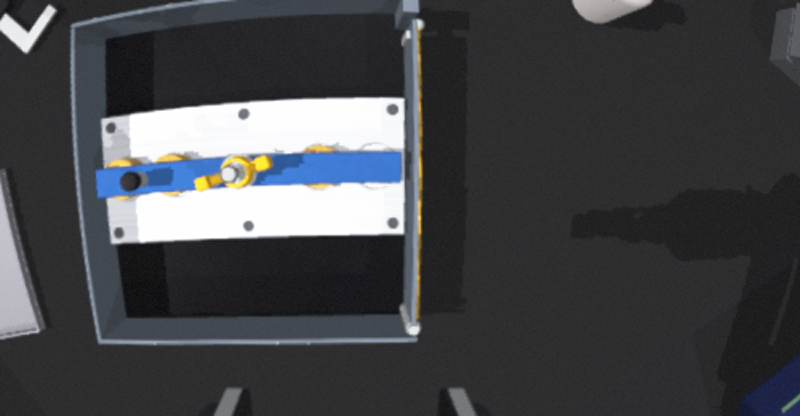

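The picture shows the door shut along x≈412 px (fitted angle 0.001 rad). The bar lies over the row, the three bushes are under it, and the nut is tight.

```bash
python3 -c "
from plant import *
print(job_done())"
```

```text
the job is handed in; nothing more can be done
None
```

I handed the job in at about 85 s: all three bushes are seated in pockets 2, 3 and 4, the bar is on its stop, the nut was dropped onto its thread and run to its dead stop (about 7.59 rad), the door is shut at about 0.001 rad, and I left everything else where it lay.

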